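# Load-point check of a kitchen scale with a sprung probe

## Robot

A 7-joint arm with a two-finger parallel gripper is mounted at the origin on a cart in front of the work surface, level with it; the furniture and walls round the work are solid. World frame = base frame: x ahead of the robot, y to its left, z up, the work surface at z = 0. Lengths are in m, angles in rad, forces in N, time in s.
With the tool pointing down it reaches from about 0.425 to 0.95 m from the base axis. Payload 16.7 kg.
Tool frame: the origin (TCP) lies at the very end of the fingers, on their centre line; the grasp point (between the pads) lies 19 mm behind it (robot.tcp_to_grasp is the distance from the TCP to the grasp point, in m); z points along the fingers, y is the line along which they close (so a half turn about z gives the same grasp; the last joint's range is limited). The gripper opens to 94 mm and grips with 3 to 60 N. Pads are 16 mm wide; open, the fingers measure 119 mm over their backs; the gripper's body (75 mm by 177 mm) begins 78 mm behind the grasp point.
Start: joints at [-1.296, 0.426, 0.074, 1.606, -0.034, 1.111, -0.067], TCP at [0.278, 0.615, 0.205] pointing down, gripper open.
Joint ranges: [-2.85, 2.85], [-0.5, 2.14], [-1.23, 1.37], [0.21, 2.46], [-1.02, 4.16], [0.16, 2.05], [-2.73, 2.73]. Speed limits (rad/s): [1.89, 1.89, 2.39, 2.39, 3.01, 3.01, 3.01].

## Interface

Orientations are given as a 3x3 rotation matrix whose columns are the frame's x, y, z axes.
In Python, from plant import robot, capture, ticket, models gives the robot as it stands.
- The arm moves only by the shell command python3 -m handwheel 'ROWS' [OPENING] [FORCE]. ROWS is a JSON object of lists of equal length, an entry for each row: "xyz": the shift along the tool's x, y, z as a fraction of full scale, a list of three; "rotation": the turn, a rotation vector about the tool's x, y, z as a fraction of full scale, a list of three. A call has 1 to 5 rows; each row is the pose to reach, as a shift and turn from the pose commanded when the call began, along the tool's axes at that moment; what a row does not reach only later rows make up. Full scale, the value 1, is 500 mm for a shift and 2 rad for a turn. A row lasts 1/8 s, in which the tool goes at most 62.5 mm and 10.7 degrees, less where a joint would pass 70% of its speed; a pose out of reach is approached as far as the arm can. A call with a number of a shift or a turn outside -1 to 1 is refused whole. A call with a gripper value outside its range is refused whole. OPENING is the opening, from 0 (shut) to 1 (fully open), set as the call begins (- or left out, the last holds). The fingers move at their own pace and stop on an object; FORCE is the grip in N (left out, the last holds). Time passes only in rows, so rows that repeat a pose let the fingers close. It gives the time, the measured TCP pose, the force and the opening at its end, in the units of the state.
- robot.sense(): the state, without advancing time (a new reading comes with each control period).
- capture(name): name is "scene" or "top"; returns a dict with "image" (384x512x3 uint8, red, green, blue), "z_map" (384x512 float32, m along the optical axis (not along the pixel's ray), 0 where there is no reading), "vertical_fov" (degrees; the focal length in pixels is half the picture's height over the tangent of half this angle, whatever the lens; pixels are square), "cx", "cy" (the principal point, pixels), "distortion" ([k1, k2, p1, p2, k3] as OpenCV has them; the pictures are not rectified), "rvec" (rotation vector, rad) and "tvec" (3), from world to camera coordinates, as OpenCV has them. Camera axes: x right, y down, z forward; pixel columns grow to the right and rows downward; lengths in m; the calibration is good to about 2 mm. A picture is of the moment at which its call begins.
- ticket.finish_job(): hands the job in, once; it reports no verdict.
Trained networks look in a picture, given as the dict that the camera call returned (one of the last four; its "shot" number tells which), for a name from the list of things; names that differ only in an ending like _2 or _b are one class to them, and where a whole thing is asked for, a point or a joint stands for the part that bears it (a point fixed in the world has none). Each returns a list of dicts, best first, with "p" (0 to 1); they miss things now and then, are a little off and sometimes report something else, mostly with a low value. They report only what shows in the picture. A call takes as long as a camera call.
- models.recognise(thing, picture): "location" ([x, y, z] in m, in the coordinates of the camera as it stood for that picture, good to about 4 mm: the middle of the surface that is visible of it).
- models.trace(thing, picture): "pixels" (384x512 bool, what is visible of it).
The state is a dict: "time": time; "joint_pos": joint angles; "dq": joint speeds; "tau": joint torques, N m; "tool_pos": TCP position; "orientation": TCP orientation; "wrist_force": force on the tool from outside, world axes, zero at the start; "torque": the same for the moment, N m; "grip_width": opening from 0.0 (shut) to 1.0 (fully open).
Only numpy, scipy, OpenCV 4.12 (cv2) and the standard library are available. Lean on these libraries where they do the work, as an engineer would, in place of code of your own. Each camera call takes 0.05 s, during which the arm holds its last target. There are 200 camera calls.

## Task

The kitchen scale's platter is off for a load check. Take the sprung test probe from its stand, hold it upright and press its foot down on the three studs in turn - the stud marked with one bar, then two bars, then three - each time until the foot is about half pushed in, staying there for a second; the studs stand at different heights, and the foot must never be pushed all the way in. Then hang the probe back in its stand and let go, without disturbing the salt shaker, the honey jar or the tin.

Things in the scene. Friction and masses are not known exactly. Their poses are not given: they have to be found in the camera images.
- probe: test probe, 106 mm long, upright in its stand: black ribbed square grip 26 x 26 mm from z = 26 to 81 mm (small steel button to 84), grey collar 48 mm across from z = 20 to 26, steel barrel 18 mm across from z = 0 to 20, and below it the sprung foot. Mass about 0.18 kg. Origin on the axis at the barrel's lower end, z up along the probe, x and y square to the grip's sides
- probe_tip (a point): centre of the lower end of the probe's foot (a steel pin 10 mm across at the end), on the probe's axis; 22 mm below the probe's origin when the foot is out
- probe_foot (a joint): how far the foot is pushed up into the barrel, m: 0 fully out, 0.012 fully in. A spring pushes it out with 1.5 N at 0, 5 N half-way, 8.7 N fully in
- stand: dark steel probe stand, fixed: foot 84 mm across, upright open cup 42 mm outside, 30 mm inside, rim at z = 55 mm. The probe hangs in it with its collar on the rim (probe origin 35 mm above the stand's origin). Origin at the centre of the underside, z up
- scale: white kitchen scale, 115 x 210 x 26 mm, fixed; dark display along the middle of its front (-x) edge. Origin at the centre of the underside, x away from the display, z up
- point_1: load point with one bar: aluminium disc 54 mm across on the scale's top, one bar (9 x 4 mm, black, raised) on its -x side, and at its centre a steel stud with a flat head 16 mm across. Origin at the disc's centre on the scale's top face, z up. The top of the stud's head stands somewhere between 6 and 20 mm above this origin, each stud at its own height, which the pose does not tell
- point_2: load point with two bars: aluminium disc 54 mm across on the scale's top, two bars (9 x 4 mm, black, raised) on its -x side, and at its centre a steel stud with a flat head 16 mm across. Origin at the disc's centre on the scale's top face, z up. The top of the stud's head stands somewhere between 6 and 20 mm above this origin, each stud at its own height, which the pose does not tell
- point_3: load point with three bars: aluminium disc 54 mm across on the scale's top, three bars (9 x 4 mm, black, raised) on its -x side, and at its centre a steel stud with a flat head 16 mm across. Origin at the disc's centre on the scale's top face, z up. The top of the stud's head stands somewhere between 6 and 20 mm above this origin, each stud at its own height, which the pose does not tell
- salt: salt shaker, glass with grey top, 44 mm across, 90 mm tall; origin at the centre of its underside; leave it alone
- honey: jar with red lid, 65 mm across, 100 mm tall; origin at the centre of its underside; leave it alone
- tin: food tin, 57 mm across, 72 mm tall; origin at the centre of its underside; leave it alone

How it is judged:
On the way, in this order (a step that is already met when the one before it is completed fails the run):
1. the probe's foot presses the stud with one bar, pushed in 2.5 to 9.5 mm, for 0.5 s (contact force between probe and point_1 above 1 N and value of joint probe_foot between 0.0025 and 0.0095 m and horizontal distance between probe_tip and point_1 below 0.009 m and angle between probe's own z axis and vertical below 0.25 rad), for 0.5 s.
2. the probe's foot presses the stud with two bars, pushed in 2.5 to 9.5 mm, for 0.5 s (contact force between probe and point_2 above 1 N and value of joint probe_foot between 0.0025 and 0.0095 m and horizontal distance between probe_tip and point_2 below 0.009 m and angle between probe's own z axis and vertical below 0.25 rad), for 0.5 s.
3. the probe's foot presses the stud with three bars, pushed in 2.5 to 9.5 mm, for 0.5 s (contact force between probe and point_3 above 1 N and value of joint probe_foot between 0.0025 and 0.0095 m and horizontal distance between probe_tip and point_3 below 0.009 m and angle between probe's own z axis and vertical below 0.25 rad), for 0.5 s.
At the end, for the whole second after the job is handed in: the probe hangs upright in its stand again, collar on the rim: its origin 31 to 39 mm above the stand's and within 9 mm of its axis, tilted less than 0.12 rad, at rest, foot out (under 2 mm) (horizontal distance between probe and stand below 0.009 m and z of probe in the frame of stand between 0.031 and 0.039 m and angle between probe's own z axis and vertical below 0.12 rad and linear speed of probe below 0.02 m/s and value of joint probe_foot below 0.002 m); the robot touches nothing.
It fails at once if the probe's foot is pushed all the way in (over 11.3 mm) (value of joint probe_foot above 0.0113 m).
It fails at once if the salt shaker is moved over 30 mm or tipped (distance of salt from where it was at the start of the episode above 0.03 m or angle between salt's own z axis and vertical above 0.3 rad).
It fails at once if the honey jar is moved over 30 mm or tipped (distance of honey from where it was at the start of the episode above 0.03 m or angle between honey's own z axis and vertical above 0.3 rad).
It fails at once if the tin is moved over 30 mm or tipped (distance of tin from where it was at the start of the episode above 0.03 m or angle between tin's own z axis and vertical above 0.3 rad).
It also fails if it takes over 67 s, if anything falls off the work surface, if the arm or the gripper's body presses on something with over 40 N, if the wrist force passes 120 N, or if a joint passes its speed limit or range.

## Working session

There is one attempt and no reset: what is moved stays moved. The work goes in short steps, Python scripts to look and compute and a shell command to move; the robot and the scene stay as the last step left them, time stands still between calls to the robot, and variables do not carry over. Pictures are saved under pics/ and viewed, on a budget of 10 in all, crops included, one or two more only if the job needs it, and the job is handed in when it is done.

```bash
ls; mkdir -p pics; cat > h.py <<'E'
import numpy as np, cv2
from plant import robot, capture, ticket, models
def cam(c):
    f=c["image"].shape[0]/2/np.tan(np.radians(c["vertical_fov"])/2)
    K=np.array([[f,0,c["cx"]],[0,f,c["cy"]],[0,0,1.]])
    R=cv2.Rodrigues(np.array(c["rvec"],float))[0]; return K,R,np.array(c["tvec"],float).ravel(),np.array(c["distortion"],float)
def c2w(c,p):
    K,R,t,d=cam(c); return (np.asarray(p)-t)@R
def cloud(c):
    K,R,t,d=cam(c); h,w=c["z_map"].shape
    u,v=np.meshgrid(np.arange(w),np.arange(h))
    n=cv2.undistortPoints(np.stack([u,v],-1).reshape(-1,1,2).astype(float),K,d).reshape(h,w,2)
    z=c["z_map"].astype(float); P=np.dstack([n[...,0]*z,n[...,1]*z,z])
    W=(P-t)@R; W[z==0]=np.nan; return W
def px(c,p):
    K,R,t,d=cam(c); return cv2.projectPoints(np.array(p,float).reshape(-1,1,3),np.array(c["rvec"],float),t,K,d)[0].reshape(-1,2)
def save(c,name,box=None,s=1):
    im=c["image"][...,::-1]
    if box: im=im[box[1]:box[3],box[0]:box[2]]
    cv2.imwrite("pics/"+name,cv2.resize(im,None,fx=s,fy=s,interpolation=cv2.INTER_CUBIC))
E
python3 - <<'E'
from h import *
np.set_printoptions(precision=4,suppress=True)
s=robot.sense();print(s)
ims=[]
for n in("scene","top"):
    c=capture(n); ims.append(c["image"]); W=cloud(c)
    print(n,c["rvec"],c["tvec"],c["vertical_fov"])
    for t in("probe","stand","scale","point_1","salt","honey","tin"):
        for r in models.recognise(t,c)[:4]:
            if r["p"]>.2: print(t,round(r["p"],2),c2w(c,r["location"]))
    save(c,n+"0.png",None,1.5)
E
```

```text
pics
{'time': 0.0, 'joint_pos': array([-1.2965,  0.4267,  0.0739,  1.6066, -0.0341,  1.1108, -0.0672]), 'dq': array([ 0.0009, -0.0015,  0.0004,  0.0021, -0.0002, -0.0008, -0.0006]), 'tau': array([ -0.0021, -93.581 ,   3.6665, -45.4186,  -0.0487,   0.0203,
         0.0001]), 'tool_pos': array([0.2774, 0.6149, 0.2048]), 'orientation': array([[-0.9115,  0.4113, -0.0004],
       [ 0.4113,  0.9115, -0.0012],
       [-0.0001, -0.0013, -1.    ]]), 'wrist_force': array([-0.2721,  0.1235, -0.1096]), 'torque': array([0.0587, 0.0224, 0.0206]), 'grip_width': 1.0000117914191724}
scene [ 1.9446 -1.1195  0.5795] [-0.2336  0.35    1.004 ] 46.68296574672439
stand 0.95 [ 0.454  -0.2821  0.0107]
scale 0.88 [0.492  0.1221 0.0257]
point_1 0.62 [0.4684 0.0699 0.0282]
point_1 0.6 [0.4855 0.2007 0.0281]
salt 0.85 [ 0.5981 -0.1737  0.0455]
honey 0.77 [0.5329 0.3839 0.0646]
tin 0.66 [0.4718 0.3984 0.055 ]
top [ 2.1405 -2.1413  0.1696] [0.0541 0.553  0.9289] 55.86913494759041
probe 0.82 [ 0.4745 -0.263   0.0805]
probe 0.51 [0.4781 0.4082 0.0722]
stand 0.91 [ 0.4667 -0.2556  0.0114]
scale 0.67 [0.5152 0.1341 0.0248]
point_1 0.73 [0.4755 0.0691 0.0265]
point_1 0.62 [0.5255 0.1319 0.0348]
point_1 0.62 [0.4865 0.2121 0.0321]
salt 0.6 [ 0.6107 -0.1649  0.0748]
honey 0.94 [0.5476 0.3905 0.1024]
tin 0.74 [0.4795 0.4085 0.0718]
```

View pics/scene0.png

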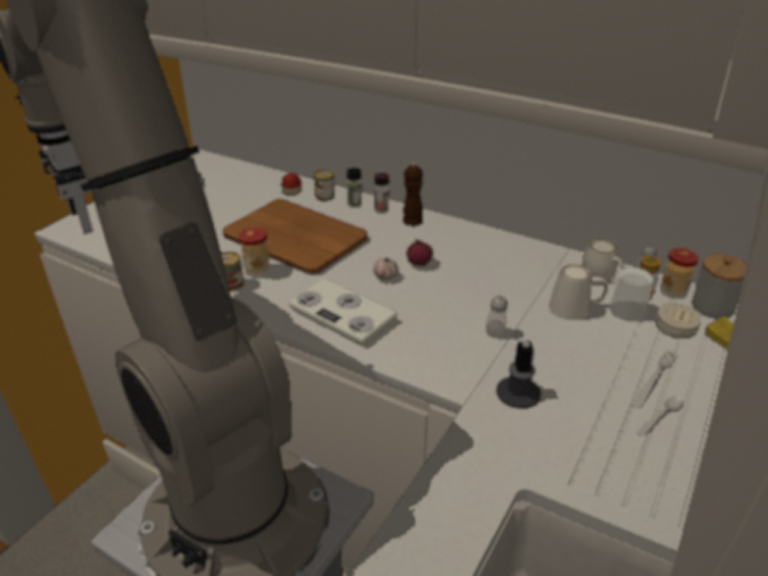

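View pics/top0.png

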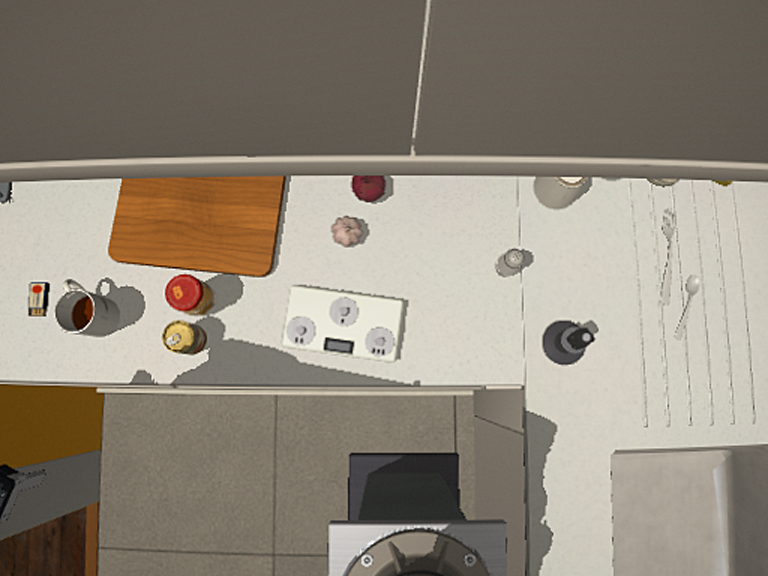

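The scene view shows the scale with its three discs (near 340,305), the probe in its stand (522,370) and the salt shaker (497,315). In the top view the discs are at (345,310), (300,330) and (380,342), apparently 1, 2 and 3 bars, and the stand is at (565,342). Next I'll measure these and zoom in on the bars.

```bash
python3 - <<'E'
from h import *
np.set_printoptions(precision=4,suppress=True)
c=capture("top"); W=cloud(c)
save(c,"crop1.png",(185,185,275,245),8)
H=W[...,2]
# points
for r in models.trace("point_1",c)[:4]:
    m=r["pixels"]; P=W[m]; P=P[~np.isnan(P[:,0])]
    v,u=np.nonzero(m); 
    (cx,cy),rad=cv2.minEnclosingCircle(np.stack([u,v],1).astype(np.float32))
    print("pt",round(r["p"],2),m.sum(),(u.mean(),v.mean()),(cx,cy,rad),np.median(P,0))
    uu,vv=int(round(u.mean())),int(round(v.mean()))
    print((H[vv-6:vv+7,uu-6:uu+7]*1000).round().astype(int))
for t in("stand","probe","scale","salt"):
    r=models.trace(t,c)[0]; P=W[r["pixels"]]; P=P[~np.isnan(P[:,0])]
    print(t,r["p"],len(P),P.min(0),P.max(0),np.median(P,0))
    if t=="probe":
        Q=P[P[:,2]>P[:,2].max()-.012]; print("top",len(Q),Q.mean(0),cv2.minAreaRect((Q[:,:2]*1000).astype(np.float32)))
    if t=="stand":
        Q=P[P[:,2]<.025]; print("base",cv2.minEnclosingCircle((Q[:,:2]*1000).astype(np.float32)))
    if t=="scale": print(cv2.minAreaRect((P[:,:2]*1000).astype(np.float32)))
v,u=np.nonzero(models.trace("probe",c)[0]["pixels"]); print(u.min(),u.max(),v.min(),v.max())
print((H[v.min()-1:v.max()+2,u.min()-1:u.max()+2]*1000).round())
save(c,"crop2.png",(355,205,405,250),12)
E
```

```text
pt 0.88 270 (np.float64(228.54444444444445), np.float64(207.61481481481482)) (228.68182373046875, 207.68182373046875, 9.343188285827637) [0.5258 0.1327 0.0297]
[[                  26                   29                   30
                    34                   29                   31
                    31                   28                   33
                    30                   30                   30
                    29]
 [                  27                   28                   32
                    29                   27                   32
                    29                   30                   29
  -9223372036854775808                   28                   32
                    28]
 [                  34                   31                   30
                    28                   29                   28
                    29                   30                   29
  -9223372036854775808                   30                   27
                    31]
 [                  31                   30                   28
                    28 
[... 6833 characters left out ...]
1.   2.   1.]
 [ 28.  35.  41.  61.  61.  67.  63.  63.  60.  66.  71.  78.  84.  91.
   96. 107.   8.   1.   3.   4.   2.   3.   1.   1.]
 [ 21.  29.  33.  37.  60.  62.  65.  64.  62.  65.  64.  64.  62.  64.
   63.  64.   9.   3.  -2.   1.   2.   0.   0.   1.]
 [ 13.  16.  24.  25.  32.  40.  63.  63.  65.  65.  65.  62.  61.  64.
   64.  12.   2.  -2.   3.   1.   1.   1.   0.   1.]
 [ 13.  13.  11.  18.  13.  12.  13.  15.  12.  64.  63.  62.  10.  11.
    8.  11.  -2.   4.   7.   1.   3.   1.  -0.   0.]
 [ 12.  11.  11.  11.  13.   9.  13.  15.  13.  13.  13.   8.  10.  12.
    6.   9.   2.   3.   1.   2.   5.   3.   2.   3.]]<stdin>:13: RuntimeWarning: invalid value encountered in cast
```

View pics/crop1.png

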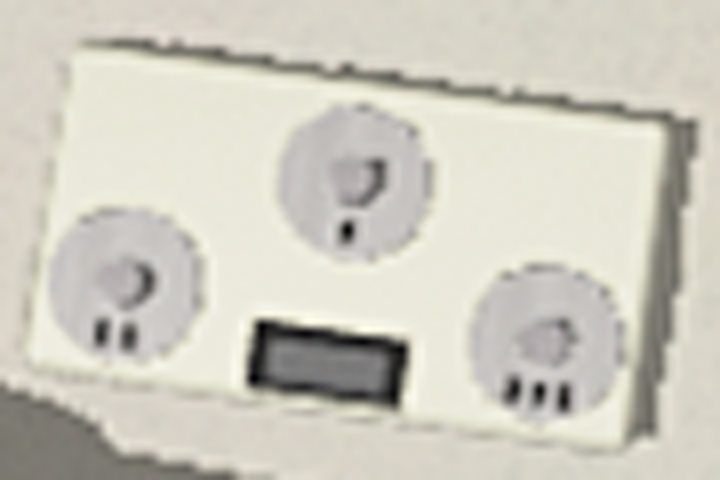

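View pics/crop2.png

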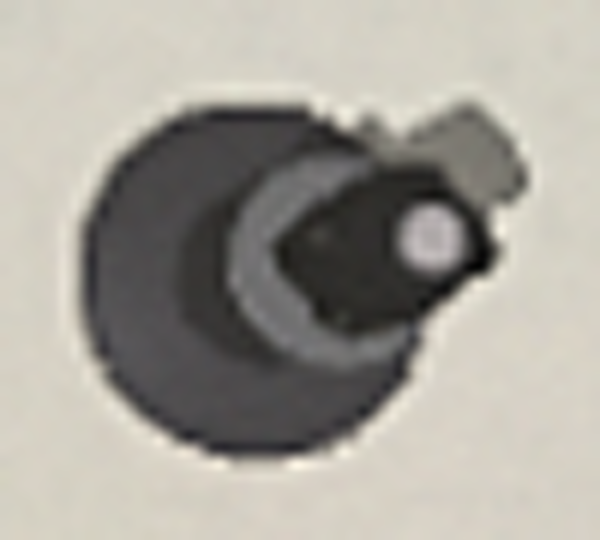

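```bash
cat >> h.py <<'E'
def to(*wps):
    """print row values (xyz, rotation) for world waypoints (x,y,z,yaw_of_tool_y_deg), tool pointing down, from the measured pose"""
    s=robot.sense(); R=s["orientation"]
    for x,y,z,a in wps:
        a=np.radians(a); yy=np.array([np.cos(a),np.sin(a),0]); zz=np.array([0,0,-1.])
        T=np.column_stack([np.cross(yy,zz),yy,zz])
        d=R.T@(np.array([x,y,z])-s["tool_pos"])/.5
        r=cv2.Rodrigues(R.T@T)[0].ravel()/2
        print("xyz",d.round(4),"rot",r.round(4))
    print("t",round(s["time"],2),"tcp",s["tool_pos"].round(4),"yaw",np.degrees(np.arctan2(*s["orientation"][1::-1,1])).round(2),"F",s["wrist_force"].round(2),"w",round(s["grip_width"],3),"q",s["joint_pos"].round(2))
E
python3 - <<'E'
from h import *
to((.42,.40,.22,35),(.54,.12,.22,0),(.52,-.14,.22,-30),(.472,-.274,.22,-55.6))
E
```

```text
xyz [-0.4367 -0.2752 -0.0291] rot [-0.     0.     0.268]
xyz [-0.8858 -0.687  -0.029 ] rot [-0.      0.      0.5734]
xyz [-1.0632 -1.1774 -0.029 ] rot [-0.      0.      0.8352]
xyz [-1.0859 -1.4611 -0.029 ] rot [-0.      0.      1.0586]
t 1.15 tcp [0.2776 0.6152 0.2055] yaw 65.71 F [0.13 0.2  0.93] w 0.998 q [-1.3   0.43  0.07  1.61 -0.03  1.11 -0.07]
```

```bash
python3 -m handwheel '{"xyz":[[-0.437,-0.275,-0.029],[-0.437,-0.275,-0.029],[-0.437,-0.275,-0.029],[-0.437,-0.275,-0.029],[-0.437,-0.275,-0.029]],"rotation":[[0,0,0.27],[0,0,0.27],[0,0,0.27],[0,0,0.27],[0,0,0.27]]}' 1
python3 - <<'E'
from h import *
to((.54,.12,.22,0),(.52,-.14,.22,-30),(.472,-.274,.22,-55.6))
E
```

```text
time: 1.78
tool_pos: [0.423, 0.3962, 0.2208]
orientation: [[-0.566, 0.825, 0.001], [0.825, 0.566, 0.0], [-0.001, 0.001, -1.0]]
wrist_force: [-1.1, -0.2, 1.2]
grip_width: 1.001
xyz [-0.5879 -0.1194  0.0017] rot [6.000e-04 1.000e-04 3.005e-01]
xyz [-0.9941 -0.4465  0.0017] rot [ 0.0006 -0.      0.5623]
xyz [-1.1609 -0.6772  0.0015] rot [ 6.000e-04 -2.000e-04  7.857e-01]
t 1.77 tcp [0.423  0.3962 0.2208] yaw 34.44 F [-1.1  -0.16  1.16] w 1.001 q [-1.08  0.26  0.27  1.82 -0.08  1.07 -0.19]
```

```bash
python3 -m handwheel '{"xyz":[[-0.588,-0.12,0],[-0.588,-0.12,0],[-0.588,-0.12,0],[-0.588,-0.12,0],[-0.588,-0.12,0]],"rotation":[[0,0,0.3],[0,0,0.3],[0,0,0.3],[0,0,0.3],[0,0,0.3]]}' 1
python3 - <<'E'
from h import *
to((.52,-.14,.22,-30),(.472,-.274,.22,-55.6))
E
```

```text
time: 2.4
tool_pos: [0.5393, 0.1228, 0.2202]
orientation: [[-0.006, 1.0, 0.001], [1.0, 0.006, 0.0], [0.0, 0.001, -1.0]]
wrist_force: [0.7, 0.7, 0.7]
grip_width: 0.998
xyz [-5.254e-01 -4.180e-02  3.000e-04] rot [ 2.00e-04 -2.00e-04  2.65e-01]
xyz [-7.928e-01 -1.395e-01  2.000e-04] rot [ 2.000e-04 -2.000e-04  4.884e-01]
t 2.4 tcp [0.5393 0.1228 0.2202] yaw 0.36 F [0.65 0.75 0.73] w 0.998 q [-0.78  0.23  0.51  1.89 -0.13  1.06 -0.2 ]
```

```bash
python3 -m handwheel '{"xyz":[[-0.525,-0.042,0],[-0.525,-0.042,0],[-0.525,-0.042,0],[-0.525,-0.042,0],[-0.525,-0.042,0]],"rotation":[[0,0,0.265],[0,0,0.265],[0,0,0.265],[0,0,0.265],[0,0,0.265]]}' 1
python3 - <<'E'
from h import *
to((.472,-.274,.22,-55.6),(.472,-.274,.18,-55.6))
E
```

```text
time: 3.02
tool_pos: [0.5189, -0.1417, 0.2203]
orientation: [[0.503, 0.864, 0.001], [0.864, -0.503, -0.001], [-0.0, 0.001, -1.0]]
wrist_force: [-0.1, 0.3, -0.6]
grip_width: 1.0
xyz [-0.2759  0.052   0.0008] rot [5.000e-04 1.000e-04 2.216e-01]
xyz [-0.2759  0.052   0.0808] rot [5.000e-04 1.000e-04 2.216e-01]
t 3.02 tcp [ 0.5189 -0.1417  0.2203] yaw -30.21 F [-0.08  0.35 -0.58] w 1.0 q [-0.48  0.22  0.74  1.93 -0.17  1.05 -0.2 ]
```

```bash
python3 -m handwheel '{"xyz":[[-0.276,0.052,0],[-0.276,0.052,0],[-0.276,0.052,0],[-0.276,0.052,0.04],[-0.276,0.052,0.08]],"rotation":[[0,0,0.222],[0,0,0.222],[0,0,0.222],[0,0,0.222],[0,0,0.222]]}' 1
python3 - <<'E'
from h import *
to((.472,-.274,.072,-55.6))
c=capture("scene"); p=px(c,[.472,-.274,.1])[0]; print(p)
x,y=p.astype(int); save(c,"hover.png",(max(x-60,0),max(y-70,0),x+60,y+50),5)
E
```

```text
time: 3.65
tool_pos: [0.4741, -0.2694, 0.1794]
orientation: [[0.822, 0.57, 0.0], [0.57, -0.822, 0.0], [0.001, -0.0, -1.0]]
wrist_force: [0.9, 0.1, -0.3]
grip_width: 1.001
xyz [-0.0089  0.0052  0.2147] rot [-0.0001 -0.0003  0.0028]
t 3.65 tcp [ 0.4741 -0.2694  0.1794] yaw -55.28 F [ 0.9   0.12 -0.28] w 1.001 q [-0.29  0.32  0.84  1.96 -0.29  0.98 -0.27]
[348.96331209 233.76768284]
```

View pics/hover.png

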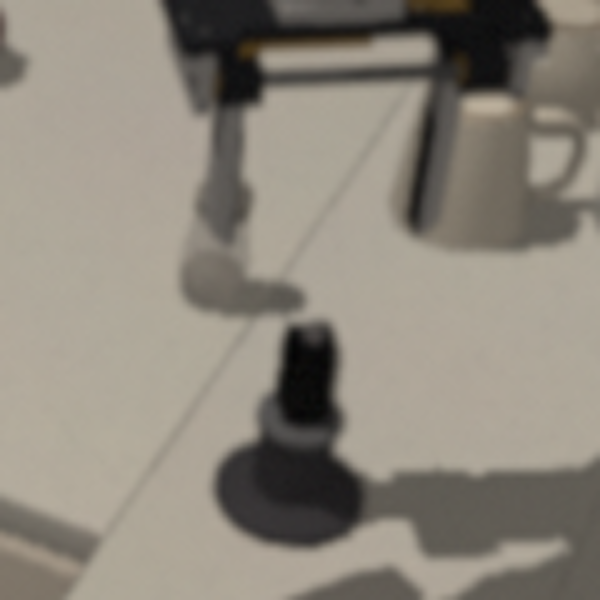

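The fingers (220,230 and 425,210 in the crop) straddle the probe (310,330), so I can descend.

```bash
python3 -m handwheel '{"xyz":[[-0.008,0.005,0.05],[-0.008,0.005,0.11],[-0.008,0.005,0.17],[-0.008,0.005,0.214],[-0.008,0.005,0.214]],"rotation":[[0,0,0],[0,0,0],[0,0,0],[0,0,0],[0,0,0]]}' 1
python3 - <<'E'
from h import *
to((.472,-.274,.072,-55.6))
E
```

```text
time: 4.32
tool_pos: [0.4711, -0.2738, 0.0721]
orientation: [[0.822, 0.569, -0.002], [0.569, -0.822, 0.001], [-0.001, -0.002, -1.0]]
wrist_force: [0.3, -0.0, 0.4]
grip_width: 1.001
xyz [0.0012 0.0014 0.0001] rot [-0.0011  0.0007  0.0026]
t 4.33 tcp [ 0.4711 -0.2738  0.0721] yaw -55.31 F [ 0.31 -0.04  0.41] w 1.001 q [-0.16  0.48  0.73  2.04 -0.45  0.78 -0.13]
```

```bash
for i in 1 2; do :; done; python3 -m handwheel '{"xyz":[[0,0,0],[0,0,0],[0,0,0],[0,0,0],[0,0,0]],"rotation":[[0,0,0],[0,0,0],[0,0,0],[0,0,0],[0,0,0]]}' 0 40
python3 -m handwheel '{"xyz":[[0,0,0],[0,0,0],[0,0,0],[0,0,0],[0,0,0]],"rotation":[[0,0,0],[0,0,0],[0,0,0],[0,0,0],[0,0,0]]}' 0 40
```

```text
time: 4.95
tool_pos: [0.4712, -0.2751, 0.0731]
orientation: [[0.823, 0.568, 0.0], [0.568, -0.823, 0.0], [0.0, 0.0, -1.0]]
wrist_force: [0.5, 0.2, -0.2]
grip_width: 0.507
time: 5.58
tool_pos: [0.4711, -0.2752, 0.073]
orientation: [[0.823, 0.568, -0.0], [0.568, -0.823, -0.0], [-0.0, -0.0, -1.0]]
wrist_force: [0.0, -0.7, -1.0]
grip_width: 0.277
```

Gripped: 0.277 x 94 mm = 26 mm. Now lifting.

```bash
python3 -m handwheel '{"xyz":[[0,0,-0.04],[0,0,-0.09],[0,0,-0.15],[0,0,-0.21],[0,0,-0.22]],"rotation":[[0,0,0],[0,0,0],[0,0,0],[0,0,0],[0,0,0]]}'
python3 - <<'E'
from h import *
to((.52,-.14,.185,-45))
c=capture("scene"); p=px(c,[.472,-.274,.2])[0]; print(p)
x,y=p.astype(int); save(c,"lift.png",(max(x-60,0),max(y-60,0),x+60,y+60),5)
E
```

```text
time: 6.2
tool_pos: [0.4719, -0.2757, 0.1855]
orientation: [[0.823, 0.568, 0.003], [0.568, -0.823, -0.001], [0.002, 0.002, -1.0]]
wrist_force: [-0.1, -0.5, -1.7]
grip_width: 0.273
xyz [ 0.2332 -0.1688  0.0013] rot [ 0.0012 -0.0011 -0.0909]
t 6.2 tcp [ 0.4719 -0.2757  0.1855] yaw -55.42 F [-0.07 -0.5  -1.65] w 0.273 q [-0.29  0.32  0.86  1.95 -0.29  0.99 -0.26]
[353.6320529  203.31928605]
```

View pics/lift.png

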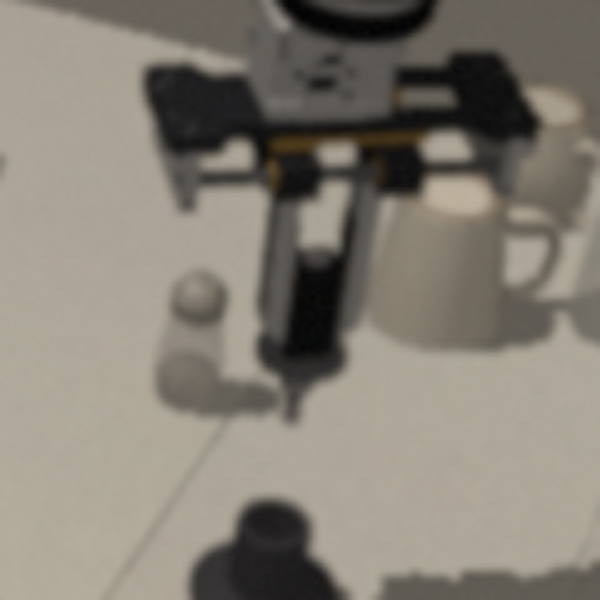

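The probe hangs upright between the fingers (tip at 290,415 in the crop), clear of the stand (270,530) and the salt (190,335). Next I'll carry it toward the scale and refine the stud centres.

```bash
python3 -m handwheel '{"xyz":[[0.08,-0.05,0],[0.16,-0.11,0],[0.233,-0.169,0],[0.233,-0.169,0],[0.233,-0.169,0]],"rotation":[[0,0,-0.03],[0,0,-0.06],[0,0,-0.09],[0,0,-0.09],[0,0,-0.09]]}'
python3 - <<'E'
from h import *
np.set_printoptions(precision=4,suppress=True)
to((.526,.05,.185,-35),(.526,.133,.185,-30))
c=capture("top"); W=cloud(c)
for x,y in((.5258,.1327),(.4928,.2099),(.4715,.0684)):
    d=np.hypot(W[...,0]-x,W[...,1]-y); D=(d<.03)&(W[...,2]>.027)
    S=(d<.014)&(W[...,2]>.0335)
    u=np.argwhere(S); k=S
    print("disc",W[(d<.035)&(W[...,2]>.0285)].mean(0),"stud",S.sum(),W[S].mean(0),np.median(W[S],0), "discz",np.median(W[(d>.013)&(d<.024)],0)[2],"scaletop",np.median(W[(d>.029)&(d<.034)][:,2]))
E
```

```text
time: 6.88
tool_pos: [0.5185, -0.1399, 0.1826]
orientation: [[0.709, 0.706, -0.001], [0.706, -0.709, -0.0], [-0.001, -0.0, -1.0]]
wrist_force: [-0.3, -0.8, -2.0]
grip_width: 0.276
xyz [ 0.2786 -0.2587 -0.0049] rot [-0.0003  0.0004 -0.0884]
xyz [ 0.3957 -0.3763 -0.005 ] rot [-0.0003  0.0004 -0.132 ]
t 6.88 tcp [ 0.5185 -0.1399  0.1826] yaw -45.13 F [-0.35 -0.85 -1.95] w 0.276 q [-0.51  0.28  0.79  1.97 -0.24  0.98 -0.39]
disc [0.5264 0.1324 0.0309] stud 25 [0.5266 0.1341 0.0385] [0.5272 0.1342 0.0383] discz 0.029329739204421598 scaletop 0.027541952266130147
disc [0.4924 0.2089 0.0308] stud 25 [0.4916 0.2091 0.037 ] [0.4921 0.2091 0.0373] discz 0.02930439382429921 scaletop 0.027056461170229293
disc [0.4728 0.0693 0.0307] stud 22 [0.4723 0.0691 0.0357] [0.4711 0.0697 0.0355] discz 0.029461636524835445 scaletop 0.026817213850681552
```

```bash
python3 -m handwheel '{"xyz":[[0.08,-0.076,0],[0.16,-0.15,0],[0.24,-0.23,0],[0.32,-0.305,0],[0.395,-0.376,0]],"rotation":[[0,0,-0.03],[0,0,-0.06],[0,0,-0.09],[0,0,-0.11],[0,0,-0.13]]}'
python3 -m handwheel '{"xyz":[[0,0,0],[0,0,0]],"rotation":[[0,0,0],[0,0,0]]}'
python3 - <<'E'
from h import *
to((.526,.133,.115,-30),(.526,.133,.103,-30))
E
```

```text
time: 7.55
tool_pos: [0.5263, 0.1335, 0.183]
orientation: [[0.504, 0.864, 0.0], [0.864, -0.504, -0.0], [0.0, 0.0, -1.0]]
wrist_force: [0.4, -0.6, -2.1]
grip_width: 0.272
time: 7.8
tool_pos: [0.5263, 0.1314, 0.1828]
orientation: [[0.505, 0.863, -0.0], [0.863, -0.505, -0.001], [-0.001, 0.0, -1.0]]
wrist_force: [0.8, -1.3, -1.0]
grip_width: 0.274
xyz [ 0.0025 -0.0022  0.1356] rot [ 0.0001  0.0004 -0.0029]
xyz [ 0.0025 -0.0022  0.1596] rot [ 0.0001  0.0004 -0.0029]
t 7.8 tcp [0.5263 0.1314 0.1828] yaw -30.33 F [ 0.82 -1.29 -1.02] w 0.274 q [-0.9   0.27  0.64  1.96 -0.19  0.98 -0.7 ]
```

```bash
python3 -m handwheel '{"xyz":[[0.0025,-0.002,0.08],[0.0025,-0.002,0.13],[0.0025,-0.002,0.154],[0.0025,-0.002,0.154],[0.0025,-0.002,0.154]],"rotation":[[0,0,0],[0,0,0],[0,0,0],[0,0,0],[0,0,0]]}'
python3 - <<'E'
from h import *
to((.526,.133,.106,-30))
c=capture("scene"); p=px(c,[.526,.133,.06])[0]; print(p)
x,y=p.astype(int); save(c,"p1.png",(x-40,y-40,x+40,y+40),7)
f=[]
for i in range(6): capture("scene"); f.append(robot.sense()["wrist_force"])
print(np.mean(f,0).round(2),np.std(f,0).round(2),robot.sense()["tool_pos"])
E
```

```text
time: 8.43
tool_pos: [0.5267, 0.1343, 0.1069]
orientation: [[0.504, 0.864, 0.001], [0.864, -0.504, 0.0], [0.001, 0.001, -1.0]]
wrist_force: [-0.9, 1.2, -1.9]
grip_width: 0.275
xyz [-0.003   0.0002  0.0018] rot [ 0.0004 -0.0005 -0.0022]
t 8.43 tcp [0.5267 0.1343 0.1069] yaw -30.25 F [-0.9   1.18 -1.89] w 0.275 q [-0.85  0.37  0.59  2.02 -0.28  0.82 -0.62]
[231.01037925 191.58929653]
[-0.07  0.18 -1.52] [0.4  0.57 0.63] [0.52606319 0.13482443 0.10622617]
```

View pics/p1.png

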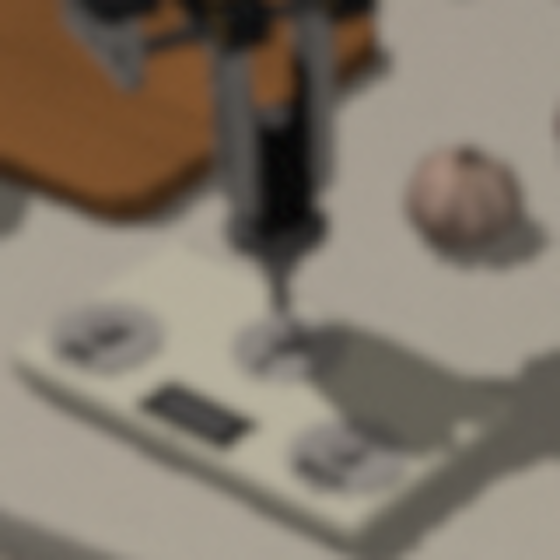

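The tip (282,305 in the crop) is directly above the one-bar stud (285,340). Next I'll press down gradually, checking the averaged force.

```bash
cat >> h.py <<'E'
def force(n=8):
    f=[];p=[]
    for i in range(n): capture("scene"); s=robot.sense(); f.append(s["wrist_force"]); p.append(s["tool_pos"])
    print("F",np.mean(f,0).round(2),"tcp",np.mean(p,0).round(4),"t",round(s["time"],2),"w",round(s["grip_width"],3))
E
python3 -m handwheel '{"xyz":[[-0.003,0,0.01],[-0.003,0,0.02],[-0.003,0,0.02]],"rotation":[[0,0,0],[0,0,0],[0,0,0]]}'
python3 -c "
from h import *
force()"
```

```text
time: 9.15
tool_pos: [0.5251, 0.1333, 0.0956]
orientation: [[0.503, 0.864, -0.001], [0.864, -0.503, -0.0], [-0.001, -0.0, -1.0]]
wrist_force: [-0.9, 0.1, 1.8]
grip_width: 0.277
F [-1.51 -0.31  1.34] tcp [0.5252 0.1333 0.096 ] t 9.55 w 0.273
```

```bash
python3 -m handwheel '{"xyz":[[0,0,0.003],[0,0,0.007],[0,0,0.007],[0,0,0.007]],"rotation":[[0,0,0],[0,0,0],[0,0,0],[0,0,0]]}'
python3 -c "
from h import *
force(16)"
```

```text
time: 10.05
tool_pos: [0.5253, 0.1334, 0.0925]
orientation: [[0.503, 0.864, 0.0], [0.864, -0.503, -0.0], [0.0, 0.0, -1.0]]
wrist_force: [-0.2, -0.3, 2.8]
grip_width: 0.274
F [-0.95 -0.54  3.24] tcp [0.5253 0.1334 0.0925] t 10.85 w 0.272
```

One bar done: about 4.8 N, roughly 5.6 mm, held for over 1 s. On to two bars.

```bash
python3 -m handwheel '{"xyz":[[0,0,-0.03],[0,0,-0.07],[0,0,-0.07]],"rotation":[[0,0,0],[0,0,0],[0,0,0]]}'
python3 -c "
from h import *
to((.4922,.209,.127,-30),(.4922,.209,.106,-30))"
```

```text
time: 11.22
tool_pos: [0.5261, 0.1338, 0.129]
orientation: [[0.503, 0.864, 0.002], [0.864, -0.503, 0.001], [0.002, 0.001, -1.0]]
wrist_force: [-0.3, 0.5, -1.7]
grip_width: 0.276
xyz [ 0.096  -0.1342  0.0041] rot [ 0.0006 -0.0011 -0.0017]
xyz [ 0.0959 -0.1343  0.0461] rot [ 0.0006 -0.0011 -0.0017]
t 11.22 tcp [0.5261 0.1338 0.129 ] yaw -30.2 F [-0.25  0.51 -1.73] w 0.276 q [-0.86  0.34  0.61  2.01 -0.25  0.87 -0.65]
```

```bash
python3 -m handwheel '{"xyz":[[0.048,-0.067,0],[0.096,-0.134,0],[0.096,-0.134,0.02],[0.096,-0.134,0.044],[0.096,-0.134,0.044]],"rotation":[[0,0,0],[0,0,0],[0,0,0],[0,0,0],[0,0,0]]}'
python3 -c "
from h import *
c=capture('scene'); p=px(c,[.492,.209,.06])[0]; print(p)
x,y=p.astype(int); save(c,'p2.png',(x-40,y-40,x+40,y+40),7)
force(8)
to((.4922,.209,.096,-30),(.4922,.209,.0915,-30))"
```

```text
time: 11.85
tool_pos: [0.4912, 0.2072, 0.1043]
orientation: [[0.504, 0.864, -0.002], [0.864, -0.504, -0.002], [-0.002, -0.0, -1.0]]
wrist_force: [0.4, -1.0, -1.5]
grip_width: 0.273
[204.97548316 190.02586226]
F [-0.26  0.04 -1.58] tcp [0.4918 0.2082 0.1056] t 12.3 w 0.273
xyz [0.0013 0.0006 0.0193] rot [ 0.     -0.0002 -0.0018]
xyz [0.0013 0.0006 0.0283] rot [ 0.     -0.0002 -0.0018]
t 12.3 tcp [0.4916 0.2086 0.1057] yaw -30.2 F [ 0.23 -1.08 -1.12] w 0.273 q [-0.99  0.36  0.57  2.04 -0.26  0.81 -0.79]
```

View pics/p2.png

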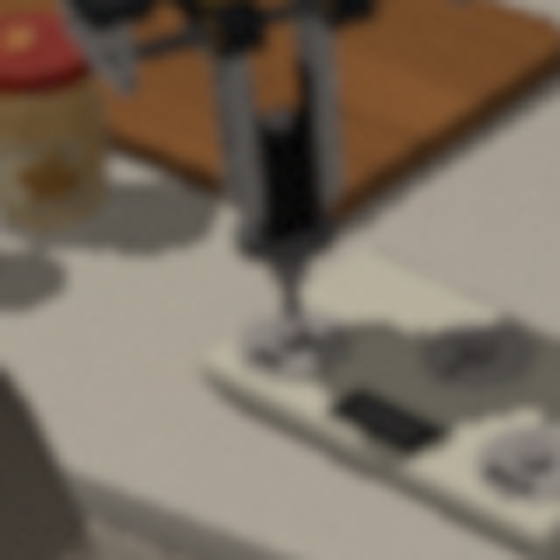

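The tip (293,315) is centred over the two-bar stud (293,340). Pressing.

```bash
python3 -m handwheel '{"xyz":[[0.001,0.0005,0.01],[0.001,0.0005,0.022],[0.001,0.0005,0.022]],"rotation":[[0,0,0],[0,0,0],[0,0,0]]}'
python3 -c "
from h import *
force()"
```

```text
time: 12.68
tool_pos: [0.4919, 0.2089, 0.094]
orientation: [[0.503, 0.864, -0.0], [0.864, -0.503, -0.0], [-0.0, -0.0, -1.0]]
wrist_force: [-1.1, 1.6, 0.8]
grip_width: 0.28
F [-0.97  0.57  0.71] tcp [0.4919 0.2089 0.0945] t 13.07 w 0.277
```

```bash
python3 -m handwheel '{"xyz":[[0,0,0.004],[0,0,0.009],[0,0,0.009],[0,0,0.009]],"rotation":[[0,0,0],[0,0,0],[0,0,0],[0,0,0]]}'
python3 -c "
from h import *
force(16)"
python3 -m handwheel '{"xyz":[[0,0,-0.03],[0,0,-0.07],[0,0,-0.07]],"rotation":[[0,0,0],[0,0,0],[0,0,0]]}'
python3 -c "
from h import *
to((.472,.069,.125,-30),(.472,.069,.104,-30))"
```

```text
time: 13.58
tool_pos: [0.492, 0.2089, 0.09]
orientation: [[0.503, 0.864, -0.0], [0.864, -0.503, 0.0], [0.0, -0.0, -1.0]]
wrist_force: [-1.0, 0.4, 3.2]
grip_width: 0.274
F [-1.21  0.44  3.38] tcp [0.492  0.2089 0.09  ] t 14.38 w 0.275
time: 14.75
tool_pos: [0.4927, 0.2092, 0.1265]
orientation: [[0.503, 0.864, 0.002], [0.864, -0.503, 0.001], [0.002, 0.001, -1.0]]
wrist_force: [0.2, 0.1, -1.3]
grip_width: 0.272
xyz [-0.2631  0.1052  0.0024] rot [ 0.0004 -0.0011 -0.0018]
xyz [-0.2632  0.1052  0.0444] rot [ 0.0004 -0.0011 -0.0018]
t 14.75 tcp [0.4927 0.2092 0.1265] yaw -30.2 F [ 0.21  0.1  -1.26] w 0.272 q [-1.01  0.33  0.59  2.02 -0.24  0.85 -0.81]
```

Two bars done: about 4.9 N, roughly 5.8 mm. On to three bars.

```bash
python3 -m handwheel '{"xyz":[[-0.09,0.035,0],[-0.18,0.07,0],[-0.263,0.105,0],[-0.263,0.105,0.02],[-0.263,0.105,0.042]],"rotation":[[0,0,0],[0,0,0],[0,0,0],[0,0,0],[0,0,0]]}'
python3 -c "
from h import *
c=capture('scene'); p=px(c,[.472,.069,.06])[0]; print(p)
x,y=p.astype(int); save(c,'p3.png',(x-40,y-40,x+40,y+40),7)
force(8)
to((.472,.069,.093,-30),(.472,.069,.0885,-30))"
```

```text
time: 15.38
tool_pos: [0.4712, 0.0693, 0.1033]
orientation: [[0.503, 0.864, 0.0], [0.864, -0.503, 0.0], [0.0, -0.0, -1.0]]
wrist_force: [0.7, 0.1, -1.5]
grip_width: 0.275
[239.10944825 206.71542792]
F [-0.27  0.44 -1.14] tcp [0.4711 0.0694 0.1037] t 15.82 w 0.273
xyz [0.0004 0.0013 0.0223] rot [ 0.0001 -0.0001 -0.0015]
xyz [0.0004 0.0013 0.0313] rot [ 0.0001 -0.0001 -0.0015]
t 15.82 tcp [0.4713 0.0691 0.1041] yaw -30.17 F [ 0.02  0.74 -1.43] w 0.273 q [-0.83  0.27  0.64  2.17 -0.23  0.77 -0.57]
```

View pics/p3.png

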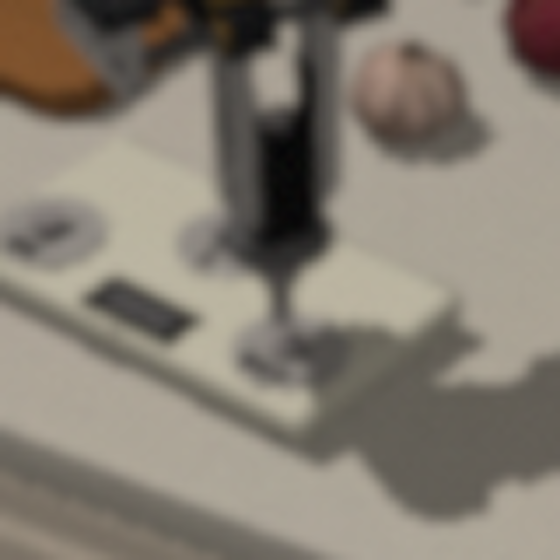

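The tip (281,315) is over the three-bar stud (285,345). Pressing.

```bash
python3 -m handwheel '{"xyz":[[0.0005,0.001,0.01],[0.0005,0.001,0.022],[0.0005,0.001,0.022]],"rotation":[[0,0,0],[0,0,0],[0,0,0]]}'
python3 -c "
from h import *
force()"
```

```text
time: 16.2
tool_pos: [0.4716, 0.0688, 0.0926]
orientation: [[0.503, 0.864, -0.0], [0.864, -0.503, -0.0], [-0.0, -0.0, -1.0]]
wrist_force: [0.1, 0.5, 0.8]
grip_width: 0.271
F [-0.75  0.68  0.36] tcp [0.4717 0.0688 0.093 ] t 16.6 w 0.274
```

```bash
python3 -m handwheel '{"xyz":[[0,0,0.005],[0,0,0.01],[0,0,0.01],[0,0,0.01]],"rotation":[[0,0,0],[0,0,0],[0,0,0],[0,0,0]]}'
python3 -c "
from h import *
force(16)"
```

```text
time: 17.1
tool_pos: [0.4718, 0.0688, 0.088]
orientation: [[0.503, 0.864, -0.0], [0.864, -0.503, -0.0], [-0.0, -0.0, -1.0]]
wrist_force: [-1.1, 0.2, 3.8]
grip_width: 0.277
F [-0.69  0.6   3.52] tcp [0.4718 0.0688 0.088 ] t 17.9 w 0.274
```

```bash
python3 -m handwheel '{"xyz":[[0,0,-0.04],[0,0,-0.1],[0,0,-0.16],[0,0,-0.2],[0,0,-0.2]],"rotation":[[0,0,0],[0,0,0],[0,0,0],[0,0,0],[0,0,0]]}'
python3 -c "
from h import *
to((.49,-.1,.188,-45),(.4712,-.2752,.188,-55.3))"
```

```text
time: 18.52
tool_pos: [0.4723, 0.0691, 0.1887]
orientation: [[0.503, 0.864, 0.002], [0.864, -0.503, 0.001], [0.002, 0.001, -1.0]]
wrist_force: [0.7, 0.6, -2.0]
grip_width: 0.273
xyz [-0.2745  0.2007  0.001 ] rot [ 0.0003 -0.0011  0.1293]
xyz [-5.963e-01  3.444e-01  5.000e-04] rot [ 2.000e-04 -1.100e-03  2.192e-01]
t 18.52 tcp [0.4723 0.0691 0.1887] yaw -30.18 F [ 0.67  0.57 -1.96] w 0.273 q [-0.91  0.13  0.69  2.09 -0.1   0.96 -0.69]
```

```bash
python3 -m handwheel '{"xyz":[[-0.07,0.05,0],[-0.14,0.1,0],[-0.21,0.15,0],[-0.274,0.2,0],[-0.274,0.2,0]],"rotation":[[0,0,0.03],[0,0,0.065],[0,0,0.1],[0,0,0.13],[0,0,0.13]]}'
python3 -c "
from h import *
to((.4712,-.2752,.188,-55.3))"
```

```text
time: 19.15
tool_pos: [0.4886, -0.1029, 0.1869]
orientation: [[0.712, 0.702, -0.001], [0.702, -0.712, -0.002], [-0.002, 0.0, -1.0]]
wrist_force: [-1.0, 0.9, -0.9]
grip_width: 0.276
xyz [-0.2667  0.221  -0.0017] rot [0.0002 0.001  0.0864]
t 19.15 tcp [ 0.4886 -0.1029  0.1869] yaw -45.4 F [-1.04  0.85 -0.91] w 0.276 q [-0.65  0.2   0.84  2.05 -0.18  0.97 -0.51]
```

```bash
python3 -m handwheel '{"xyz":[[-0.09,0.073,0],[-0.18,0.147,0],[-0.266,0.221,0],[-0.266,0.221,0],[-0.266,0.221,0]],"rotation":[[0,0,0.03],[0,0,0.06],[0,0,0.086],[0,0,0.086],[0,0,0.086]]}'
python3 -m handwheel '{"xyz":[[0,0,0],[0,0,0]],"rotation":[[0,0,0],[0,0,0]]}'
python3 -c "
from h import *
to((.4712,-.2752,.130,-55.3),(.4712,-.2752,.1,-55.3))"
```

```text
time: 19.77
tool_pos: [0.4728, -0.2712, 0.1869]
orientation: [[0.818, 0.575, -0.002], [0.575, -0.818, 0.0], [-0.001, -0.001, -1.0]]
wrist_force: [1.0, -0.3, -1.6]
grip_width: 0.275
time: 20.02
tool_pos: [0.4735, -0.2708, 0.1879]
orientation: [[0.817, 0.576, 0.0], [0.576, -0.817, 0.0], [0.0, -0.0, -1.0]]
wrist_force: [0.7, -0.9, -1.2]
grip_width: 0.272
xyz [-0.0089  0.0046  0.1157] rot [-0.0002 -0.0001  0.0041]
xyz [-0.0089  0.0046  0.1757] rot [-0.0002 -0.0001  0.0041]
t 20.02 tcp [ 0.4735 -0.2708  0.1879] yaw -54.83 F [ 0.67 -0.88 -1.17] w 0.272 q [-0.33  0.32  0.9   1.95 -0.3   1.   -0.25]
```

```bash
python3 -m handwheel '{"xyz":[[-0.009,0.0046,0],[-0.009,0.0046,0.05],[-0.009,0.0046,0.11],[-0.009,0.0046,0.125],[-0.009,0.0046,0.125]],"rotation":[[0,0,0.004],[0,0,0.004],[0,0,0.004],[0,0,0.004],[0,0,0.004]]}'
python3 -c "
from h import *
force(4)
to((.4712,-.2752,.085,-55.3),(.4712,-.2752,.073,-55.3))"
```

```text
time: 20.65
tool_pos: [0.4706, -0.2768, 0.1258]
orientation: [[0.823, 0.567, -0.0], [0.567, -0.823, -0.0], [-0.0, -0.0, -1.0]]
wrist_force: [0.0, -0.0, -1.4]
grip_width: 0.273
F [ 0.36  0.07 -1.59] tcp [ 0.4711 -0.2769  0.1264] t 20.85 w 0.273
xyz [ 0.0017 -0.0027  0.0828] rot [ 0.0005 -0.0005 -0.0009]
xyz [ 0.0016 -0.0027  0.1068] rot [ 0.0005 -0.0005 -0.0009]
t 20.85 tcp [ 0.4712 -0.2768  0.1264] yaw -55.4 F [ 0.04  0.03 -2.84] w 0.273 q [-0.25  0.41  0.84  2.01 -0.39  0.89 -0.17]
```

```bash
python3 -m handwheel '{"xyz":[[0.0015,-0.0027,0.02],[0.0015,-0.0027,0.045],[0.0015,-0.0027,0.07],[0.0015,-0.0027,0.09],[0.0015,-0.0027,0.103]],"rotation":[[0,0,0],[0,0,0],[0,0,0],[0,0,0],[0,0,0]]}'
python3 -c "
from h import *
force(8)
to((.4712,-.2752,.073,-55.3))"
```

```text
time: 21.48
tool_pos: [0.4702, -0.275, 0.0731]
orientation: [[0.823, 0.568, -0.001], [0.568, -0.823, 0.0], [-0.001, -0.001, -1.0]]
wrist_force: [1.1, -0.3, -1.0]
grip_width: 0.276
F [-0.18  0.07 -1.48] tcp [ 0.4705 -0.2751  0.0738] t 21.88 w 0.274
xyz [0.0007 0.0009 0.0023] rot [ 0.0001 -0.0001 -0.0009]
t 21.88 tcp [ 0.4707 -0.275   0.0741] yaw -55.4 F [-0.09  0.83 -1.47] w 0.274 q [-0.19  0.49  0.77  2.05 -0.47  0.79 -0.1 ]
```

```bash
python3 -m handwheel '{"xyz":[[0.0007,0,0.0015],[0.0007,0,0.0027],[0.0007,0,0.0027]],"rotation":[[0,0,0],[0,0,0],[0,0,0]]}'
python3 -c "
from h import *
force(8)"
```

```text
time: 22.25
tool_pos: [0.471, -0.2748, 0.0729]
orientation: [[0.823, 0.568, 0.0], [0.568, -0.823, 0.0], [0.0, -0.0, -1.0]]
wrist_force: [-1.6, 2.2, 4.9]
grip_width: 0.274
F [-1.22  2.05  5.34] tcp [ 0.471  -0.2747  0.0728] t 22.65 w 0.276
```

The collar is on the rim: the wrist force rose by about 7 N. Releasing.

```bash
python3 -m handwheel '{"xyz":[[0,0,0],[0,0,0],[0,0,0],[0,0,0],[0,0,0]],"rotation":[[0,0,0],[0,0,0],[0,0,0],[0,0,0],[0,0,0]]}' 1
python3 -m handwheel '{"xyz":[[0,0,0],[0,0,0],[0,0,0],[0,0,0],[0,0,0]],"rotation":[[0,0,0],[0,0,0],[0,0,0],[0,0,0],[0,0,0]]}' 1
python3 -m handwheel '{"xyz":[[0,0,-0.04],[0,0,-0.1],[0,0,-0.16],[0,0,-0.22],[0,0,-0.28]],"rotation":[[0,0,0],[0,0,0],[0,0,0],[0,0,0],[0,0,0]]}' 1
python3 -m handwheel '{"xyz":[[0.1,-0.1,0],[0.2,-0.2,0],[0.25,-0.25,0],[0.25,-0.25,0]],"rotation":[[0,0,0],[0,0,0],[0,0,0],[0,0,0]]}' 1
python3 - <<'E'
from h import *
np.set_printoptions(precision=4,suppress=True)
c=capture("top"); W=cloud(c)
for t in("probe","salt","tin","honey"):
    r=models.trace(t,c)
    if not r: print(t,"none"); continue
    P=W[r[0]["pixels"]]; P=P[~np.isnan(P[:,0])]; print(t,r[0]["p"],len(P),np.median(P,0))
    if t=="probe":
        Q=P[P[:,2]>.114]; print(len(Q),np.median(Q,0),cv2.minAreaRect((Q[:,:2]*1000).astype(np.float32)))
        Q=P[(P[:,2]>.056)&(P[:,2]<.068)]; print("collar",len(Q),Q.mean(0))
c=capture("scene"); save(c,"end.png",(280,180,400,280),5)
E
```

```text
time: 23.28
tool_pos: [0.4708, -0.2748, 0.0726]
orientation: [[0.823, 0.568, -0.0], [0.568, -0.823, -0.0], [-0.0, 0.0, -1.0]]
wrist_force: [0.3, -0.0, 0.2]
grip_width: 0.77
time: 23.9
tool_pos: [0.4709, -0.2748, 0.0727]
orientation: [[0.823, 0.568, 0.0], [0.568, -0.823, -0.0], [-0.0, 0.0, -1.0]]
wrist_force: [-0.1, 0.2, 0.4]
grip_width: 1.0
time: 24.52
tool_pos: [0.4706, -0.2751, 0.2149]
orientation: [[0.824, 0.567, 0.001], [0.567, -0.824, -0.0], [0.0, 0.001, -1.0]]
wrist_force: [-0.1, 0.1, -0.4]
grip_width: 0.998
time: 25.02
tool_pos: [0.5036, -0.0971, 0.2136]
orientation: [[0.82, 0.572, 0.001], [0.572, -0.82, 0.001], [0.001, -0.0, -1.0]]
wrist_force: [0.3, -1.4, 0.5]
grip_width: 1.002
probe none
salt 0.21 2183 [0.5121 0.14   0.0273]
tin 0.73 570 [0.4777 0.4105 0.069 ]
honey 0.81 764 [0.5469 0.3921 0.0986]
```

View pics/end.png

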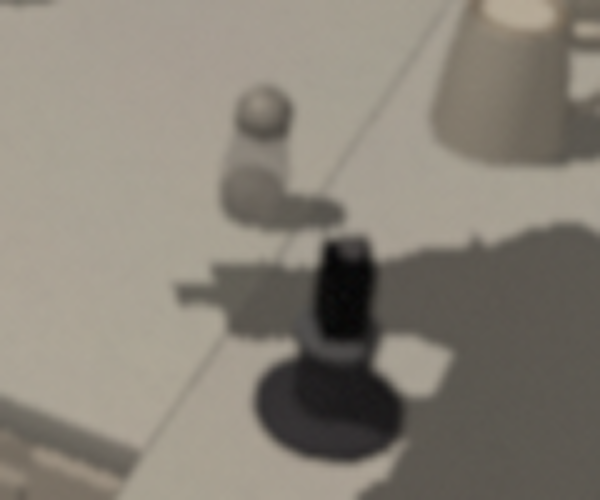

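The probe hangs in its stand (345,300 in the crop) with its collar on the rim, and the salt (257,150) still stands. The arm hides the probe from the top camera, so I'll do one numeric check from the scene camera and hand in.

```bash
python3 - <<'E'
from h import *
np.set_printoptions(precision=4,suppress=True)
c=capture("scene"); W=cloud(c)
d=np.hypot(W[...,0]-.471,W[...,1]+.274)
for a,b in((.003,.02),(.058,.066),(.08,.09),(.095,.105),(.11,.116),(.114,.125)):
    m=(d<.06)&(W[...,2]>a)&(W[...,2]<b); print(a,b,m.sum(),W[m].mean(0),W[m].max(0)[2])
for t in("salt",): print(c2w(c,models.recognise(t,c)[0]["location"]))
print(robot.sense()["time"]); ticket.finish_job()
E
```

```text
0.003 0.02 377 [ 0.458  -0.2787  0.0087] 0.019825768945610046
0.058 0.066 106 [ 0.4621 -0.2769  0.0615] 0.06593737200266854
0.08 0.09 32 [ 0.4624 -0.2779  0.0848] 0.0891718947554398
0.095 0.105 39 [ 0.4616 -0.2769  0.1   ] 0.10481565397259059
0.11 0.116 40 [ 0.4651 -0.2762  0.1134] 0.11597469112273241
0.114 0.125 44 [ 0.4678 -0.2768  0.1165] 0.12101652348361623
[ 0.6029 -0.1733  0.0483]
25.425
the job is handed in; nothing more can be done
```

I pressed the one-, two- and three-bar studs in that order, hung the probe back in its stand and let go. The job was handed in at about 25.4 s, and no verdict is reported.

| Stud | Force on the foot | Estimated push-in | Held |
|---|---|---|---|
| One bar | about 4.8 N | about 5.6 mm | about 1 s |
| Two bars | about 4.9 N | about 5.8 mm | about 1 s |
| Three bars | about 5.0 N | about 6 mm | about 1 s |

The push-in figures come from the averaged wrist force and the spring data, because the foot's travel is not measured directly.

**Final checks:**
- **Probe:** in the last picture it hangs in the stand with its collar on the rim. From the scene camera, the collar top reads about 61 mm and the grip top about 117–119 mm, as before the task. The grip's face shows no measurable lean.
- **Gripper:** it is fully open and about 18 cm away, touching nothing.
- **Tin and honey jar:** both are within about 2 mm of their starting readings.
- **Salt shaker:** it stands upright, within about 6 mm of its first reading, which is close to the recogniser's accuracy.

**Checks that failed:** the arm blocked the top camera at the end. It gave no reading of the probe, and its low-confidence salt trace fell on the scale, so I used the scene camera for both.

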